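# Pack the last reader into the empty carton

### The arm

A 6-joint arm with a two-finger parallel gripper is mounted at the origin on the work surface. World frame = base frame: x ahead of the robot, y to its left, z up, the work surface at z = 0. Lengths are in m, angles in degrees, forces in N, time in s.
With the tool pointing down it reaches from about 0.4 to 0.825 m from the base axis. Payload 7 kg.
Tool frame: the origin (TCP) lies midway between the tips of the shut fingers; the grasp point (between the pads) lies 19 mm behind it; z points along the fingers, y is the line along which they close (so a half turn about z gives the same grasp; the last joint's range is limited). The gripper opens to 88 mm and grips with 3 to 60 N. Pads are 19 mm wide; open, the fingers measure 130 mm over their backs; the gripper's body (78 mm by 193 mm) begins 47 mm behind the grasp point.
Start: joints at [80.621, 20.546, 0.682, 0, -70.136, -16.507], TCP at [0.295, 0.607, 0.227] pointing down, gripper open.
Joint ranges: [-176.03, 176.03], [-82.01, 121.73], [-58.28, 71.71], [-173.87, 95.51], [-174.79, -0.11], [-173.66, 173.66]. Speed limits (degrees/s): [136.94, 136.94, 172.46, 180, 180, 180].

### API

Orientations are given as a 3x3 rotation matrix whose columns are the frame's x, y, z axes.
In Python, from rig import robot gives the robot as it stands. Calls block until the motion is done:
- robot.goto(position, orientation): joint-space move of the TCP to a pose.
- robot.servo_line(position, ori=None, speed=0.15): straight line of the TCP; ori=None keeps the orientation; speed is the mean speed in m/s.
- robot.movej(angles): joint-space move.
- robot.move_gripper(opening): opening from 0.0 (shut) to 1.0 (fully open); the grip force is fixed at half the most; returns when the fingers have stopped.
- robot.dwell(seconds).
- robot.ik(position, orientation): joint angles nearest the present ones, or None.
- robot.grab_frame(name): name is "side" or "top"; returns (picture, depth): 400x640x3 uint8, red, green, blue; 400x640 float32, m along the optical axis (not along the pixel's ray), 0 where there is no reading.
- robot.camera_info(name): a dict with "vfov" (degrees; the focal length in pixels is half the picture's height over the tangent of half this angle, whatever the lens; pixels are square), "cx", "cy" (the principal point, pixels), "k1" (the pictures are not rectified: a ray, as slopes to the right and down, at radius r is drawn at 1 + k1 r^2 times it, then the intrinsics apply), "view" (4x4, takes a point from world to camera coordinates). Camera axes: x right, y down, z forward; pixel columns grow to the right and rows downward; lengths in m; the calibration is good to about 2 mm. A picture is of the moment at which its call begins. camera_info takes no time and is no camera call.
A pose or a line that the arm cannot do raises robot.Unreachable and nothing moves.
- robot.job_done(): hands the job in; it is judged then, once.
Readings, each from a call of its own:
- robot.read_t(): time.
- robot.read_qpos(): joint angles.
- robot.read_qvel(): joint speeds.
- robot.read_effort(): joint torques, N m.
- robot.read_position(): TCP position.
- robot.read_tcp_rot(): TCP orientation.
- robot.read_force(): force on the tool from outside, world axes, zero at the start.
- robot.read_ft_torque(): the same for the moment, N m.
- robot.read_grip_width(): opening from 0.0 (shut) to 1.0 (fully open).
- robot.read_finger_force(): force on a finger pad.
Only numpy, scipy, OpenCV 4.12 (cv2) and the standard library are available. Lean on these libraries where they do the work, as an engineer would, in place of code of your own. Each camera call takes 0.05 s, during which the arm holds its last target. There are 200 camera calls.

### The job

One of the two open white cartons already has its handheld reader packed; the other is still empty. Lay the loose reader from the bench into the empty carton: flat on the carton floor, keypad up, lengthwise and in the middle. Set it down, do not drop it, and leave the already packed reader where it is.

Things in the scene. Friction and masses are not known exactly. Their poses are not given: they have to be found in the camera images.
- carton_a: White cardboard carton, open on top, fixed. Outside 208 (its x) by 148 (y) by 60 mm high; walls and floor 4 mm. Origin: centre of its underside, on the bench; z up, x points away from the robot within 10 degrees. Its lid is folded back over the far (+x) rim and slopes down to the bench, never above the rim. May be the empty or the filled one, on the left or the right: see where the packed reader lies.
- carton_b: White cardboard carton, open on top, fixed. Outside 208 (its x) by 148 (y) by 60 mm high; walls and floor 4 mm. Origin: centre of its underside, on the bench; z up, x points away from the robot within 10 degrees. Its lid is folded back over the far (+x) rim and slopes down to the bench, never above the rim. The same as carton_a.
- packed_reader: Handheld reader already lying keypad up in one of the cartons, roughly in its middle and lengthwise; to be left there. Same make and look as the loose reader. Origin: centre of its underside.
- loose_reader: Black-topped white handheld reader, lying keypad up between the cartons, its x to the left (world +y) within 25 degrees. 150 (its x) by 48 (y) by 36 mm high, upright sides, 0.25 kg, red window at +x end. Origin: centre of underside, z up. Grip across the 48 mm; either end may go first. Before or behind it, 30 mm or more clear of mid-side, an adapter and a tape roll (30 mm high), not needed.
Not all that is in view belongs to the job. Leave any purple or yellow look-alike of the packed_reader alone. Leave any pink look-alike of the loose_reader alone.

How it is judged:
By the outcome, as a careful person would: the job done as asked, in the order asked, and still so for the second after the job is handed in, with the robot touching nothing.
It also fails if it takes over 45 s, if anything falls off the work surface, if the arm or the gripper's body presses on something with over 40 N, if the wrist force passes 120 N, or if a joint passes its speed limit or range.

## Working session

There is one attempt and no reset: what is moved stays moved. The work goes in short steps, each a Python script; the robot and the scene stay as the last script left them, time stands still between calls to the robot, and variables do not carry over. Pictures are saved under pics/ and viewed, at most 10 in all, crops included, and the job is handed in when it is done.

```bash
ls; mkdir -p pics
cat > h.py <<'E'
import numpy as np, cv2
from rig import robot
def grab(n):
    rgb,d=robot.grab_frame(n); return rgb,d,robot.camera_info(n)
def rays(ci,uv,h=400):
    f=h/2/np.tan(np.radians(ci["vfov"])/2)
    K=np.array([[f,0,ci["cx"]],[0,f,ci["cy"]],[0,0,1.]])
    p=cv2.undistortPoints(np.asarray(uv,float).reshape(-1,1,2),K,np.array([ci["k1"],0,0,0,0.]))[:,0]
    V=np.array(ci["view"]); R=V[:3,:3]; o=-R.T@V[:3,3]
    return o,np.c_[p,np.ones(len(p))]@R
def onplane(ci,uv,z):
    o,d=rays(ci,uv); return o+d*((z-o[2])/d[:,2])[:,None]
def points(ci,uv,depth):
    o,d=rays(ci,uv); return o+d*np.asarray(depth)[:,None]
E
python3 - <<'E'
from h import *
for n in("top","side"):
    r,d,ci=grab(n); cv2.imwrite(f"pics/{n}0.png",r[:,:,::-1]); np.savez(f"{n}0.npz",r=r,d=d); print(n,ci)
E
```

```text
pics
top {'vfov': 46.55465425593931, 'cx': 318.4068198124594, 'cy': 195.87066525735577, 'k1': -0.05846163668500139, 'view': array([[ 0.00226459, -0.99983595,  0.01797041,  0.06609145],
       [-0.98183733, -0.00563231, -0.18964104,  0.56897341],
       [ 0.18971115, -0.01721456, -0.98168902,  1.13769282],
       [ 0.        ,  0.        ,  0.        ,  1.        ]])}
side {'vfov': 48.24427813881053, 'cx': 323.154761922083, 'cy': 198.21178982334675, 'k1': -0.06752266135371085, 'view': array([[ 0.88982744, -0.4562032 , -0.00926105, -0.48903427],
       [-0.35400421, -0.67739724, -0.64483641,  0.26099331],
       [ 0.28790303,  0.57707159, -0.7642645 ,  0.89158345],
       [ 0.        ,  0.        ,  0.        ,  1.        ]])}
```

View pics/top0.png

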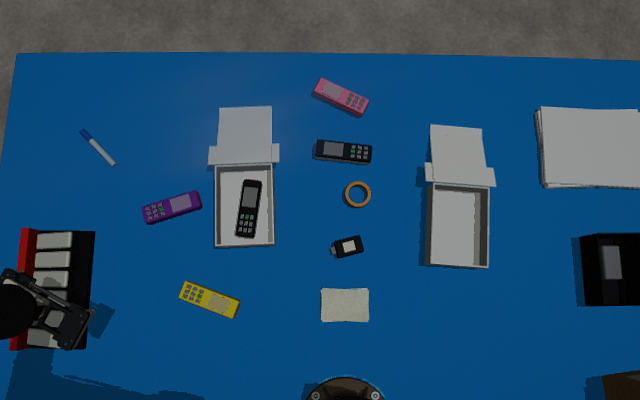

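View pics/side0.png

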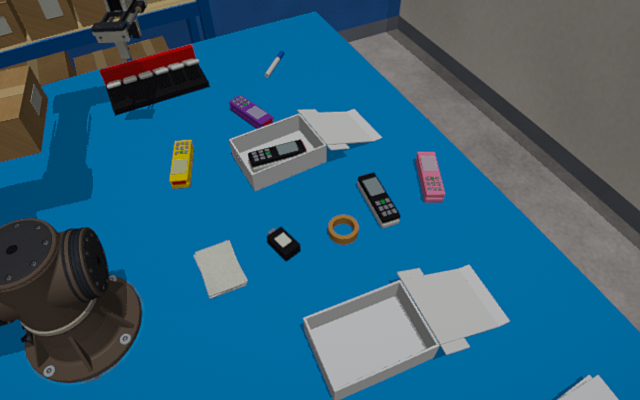

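The top view shows the candidates: a black reader loose on the bench at (343,151), a black one in the left carton at (249,208), and pink (340,97), purple (172,207) and yellow (209,299) look-alikes. The empty carton is on the right at (457,227). The loose black reader at (343,151) fits, because it lies between the cartons and isn't pink. I'll measure it and confirm with a crop.

```bash
cat > m.py <<'E'
from h import *
def hmap(ci,d):
    v,u=np.mgrid[0:400,0:640]; uv=np.c_[u.ravel(),v.ravel()]
    return points(ci,uv,d.ravel()).reshape(400,640,3)
E
python3 - <<'E'
from m import *
from scipy import ndimage
for n,lb,cb in(("top",(305,130,380,172),(415,120,500,275)),("side",(350,165,408,232),(295,260,515,395))):
    z=np.load(n+"0.npz"); r=z["r"]; d=z["d"]; ci=robot.camera_info(n); P=hmap(ci,d)
    def box(b): m=np.zeros((400,640),bool); m[b[1]:b[3],b[0]:b[2]]=1; return m
    hsv=cv2.cvtColor(r,cv2.COLOR_RGB2HSV); nb=~((hsv[...,0]>95)&(hsv[...,0]<125)&(hsv[...,1]>120))
    m=box(lb)&(P[...,2]>.028)&(P[...,2]<.05)&(d>0)
    m=ndimage.binary_opening(m)
    q=P[m]; print(n,"reader zmed",np.median(q[:,2]),m.sum(), "bench z",np.median(P[box(lb)&~nb][:,2]))
    v,u=np.nonzero(m); w=onplane(ci,np.c_[u,v],.036)[:,:2]
    print(cv2.minAreaRect((w*1000).astype(np.float32)))
    red=box(lb)&((hsv[...,0]<10)|(hsv[...,0]>170))&(hsv[...,1]>60)&(r[...,0]>60)
    print("red",red.sum(), P[red].mean(0) if red.any() else 0)
    # carton floor and rim
    m=box(cb)&(P[...,2]>.05)&(P[...,2]<.072)&(d>0)
    v,u=np.nonzero(m); w=P[m]; print("rim",len(w),w.min(0),w.max(0)); np.save(n+"_rim.npy",w)
    hm=np.zeros((400,640),np.uint8); hm[m]=255
    f=ndimage.binary_opening(box(cb)&(P[...,2]<.012)&(P[...,2]>-.006)&nb&(d>0),iterations=2)
    L,k=ndimage.label(f); 
    for i in range(1,k+1):
        if (L==i).sum()>300: w=P[L==i]; print("floor",(L==i).sum(),np.median(w[:,2]),cv2.minAreaRect((w[:,:2]*1000).astype(np.float32)))
    if n=="top":
        a=cv2.resize(r[120:280,300:500],None,fx=3,fy=3,interpolation=cv2.INTER_CUBIC)
        h=cv2.resize(hm[120:280,410:510],None,fx=2,fy=2)
        out=np.zeros((480,800,3),np.uint8); out[:,:600]=a; out[:320,600:]=h[...,None]
        cv2.imwrite("pics/crop1.png",out[...,::-1])
E
```

```text
top reader zmed 0.03575628263904973 960 bench z 0.0009470013904679941
((696.1015625, 2.4558181762695312), (149.57403564453125, 48.86773681640625), 83.85952758789062)
red 8 [0.70218016 0.07634568 0.03191671]
rim 1319 [ 0.38768066 -0.39332577  0.05000297] [ 0.64570517 -0.21019918  0.06923992]
floor 707 0.005064020153299431 ((755.9482421875, -313.1123962402344), (146.96653747558594, 50.87655258178711), 84.64261627197266)
floor 3526 0.0043602701286399315 ((497.97906494140625, -300.8393249511719), (130.42308044433594, 198.79888916015625), 85.83552551269531)
side reader zmed 0.03500459247433063 955 bench z -0.0004143289142028994
((694.7451782226562, -4.35479736328125), (151.2174072265625, 48.30453872680664), 83.66390991210938)
red 3 [ 0.61170031 -0.03558883  0.01855464]
rim 2609 [ 0.3874268  -0.3966195   0.05000269] [ 0.641888   -0.20820786  0.06492016]
floor 1214 0.004802697385599575 ((758.3932495117188, -313.1181945800781), (150.2747039794922, 51.249786376953125), 85.2155532836914)
floor 6144 0.004366328682105292 ((501.5024108886719, -285.90740966796875), (127.89176940917969, 193.70399475097656), 85.62318420410156)
```

View pics/crop1.png

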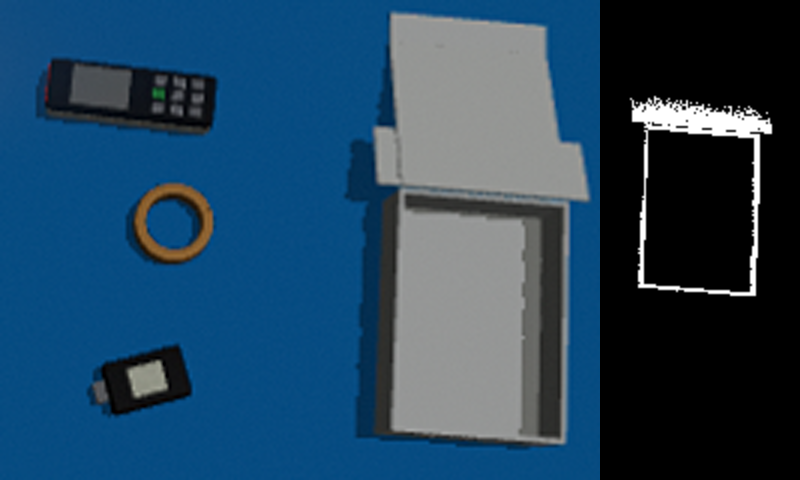

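The crop confirms the loose reader at (343,151), with its red window at the left end, and the right carton is empty. Next I'll refine the carton pose from the rim and check IK.

Run:
```python
from m import *
for n in("top","side"):
    w=np.load(n+"_rim.npy"); w=w[w[:,0]<.575]
    r=cv2.minAreaRect((w[:,:2]*1000).astype(np.float32)); print(n,r)
    # lines: left/right walls, near wall
    for a in(0,1):
        mid=(w[:,1].min()+w[:,1].max())/2
        s=w[(w[:,0]>.42)&((w[:,1]>mid) if a else (w[:,1]<mid))]
        c=np.polyfit(s[:,0],s[:,1],1); print("wall",np.degrees(np.arctan(c[0])),np.polyval(c,.493),np.std(s[:,1]-np.polyval(c,s[:,0])))
    z=np.load(n+"0.npz"); ci=robot.camera_info(n); P=hmap(ci,z["d"]); p=P.reshape(-1,3)
    k=(p[:,2]>.0335)&(p[:,2]<.045)&(abs(p[:,1])<.11)&(abs(p[:,0]-.695)<.06)
    print("reader",cv2.minAreaRect((p[k][:,:2]*1000).astype(np.float32)))
for sgn in(1,-1):
  for nm,pos,a in(("pick",(.6955,0,.007),83.8),("place",(.493,-.30,.011),-4.3)):
    a=np.radians(a)+(0 if sgn>0 else np.pi); X=np.array([np.cos(a),np.sin(a),0]);Z=np.array([0,0,-1.]);R=np.c_[X,np.cross(Z,X),Z]
    print(sgn,nm,robot.ik(pos,R))
```

```text
top ((485.8144226074219, -291.8753662109375), (152.6824493408203, 189.2534637451172), 85.72819519042969)
wall -5.254710919885845 -0.3644643927168065 0.0017146302677959425
wall -5.113496080890895 -0.2189740617337883 0.0012343240114600907
reader ((697.3294677734375, 1.9301528930664062), (148.29457092285156, 47.169288635253906), 83.39550018310547)
side ((485.92926025390625, -293.3427429199219), (150.96702575683594, 187.95838928222656), 86.18630981445312)
wall -4.505973366771829 -0.3667811651283049 0.0014295723624016053
wall -4.0742613873663025 -0.2221176882726504 0.001458744458720335
reader ((696.9138793945312, -1.3528900146484375), (146.93954467773438, 46.15810775756836), 83.8058090209961)
1 pick [ 16.00807479  33.26908867  -9.82974478   0.         -46.90116655
 157.79192521]
1 place [-11.90989861  24.45195482 -25.9850474    0.         -39.56299778
  97.60989861]
-1 pick [ 16.00807479  33.26908867  -9.82974478   0.         -46.90116655
 -22.20807479]
-1 place [-11.90989861  24.45195482 -25.9850474    0.         -39.56299778
 -82.39010139]
```

```bash
cat >> m.py <<'E'
def rot(deg):
    a=np.radians(deg); X=np.array([np.cos(a),np.sin(a),0]);Z=np.array([0,0,-1.]); return np.c_[X,np.cross(Z,X),Z]
E
python3 - <<'E'
from m import *
R=rot(83.6+180)
robot.move_gripper(.7)
robot.goto((.697,.0003,.12),R)
print(robot.read_position(),robot.read_grip_width(),robot.read_t())
robot.servo_line((.697,.0003,.008),speed=.08)
print(robot.read_force())
robot.move_gripper(0)
print("grip",robot.read_grip_width()*88,robot.read_finger_force(),robot.read_force())
robot.servo_line((.697,.0003,.2),speed=.1)
print(robot.read_grip_width()*88,robot.read_finger_force(),robot.read_force(),robot.read_t())
r,d,ci=grab("side"); cv2.imwrite("pics/lift.png",r[:,:,::-1]); np.savez("lift.npz",r=r,d=d)
E
```

```text
[0.69710391 0.00131865 0.12017437] 0.7005077767944454 3.3833
[ 0.70919693 -0.02891405  0.23173123]
grip 48.07581798619359 30.000151097774506 [-0.33938862  0.42785888  2.53629822]
48.22416868075891 29.999119341373444 [-0.11475379  1.05377556 -1.69786369] 7.3917
```

View pics/lift.png

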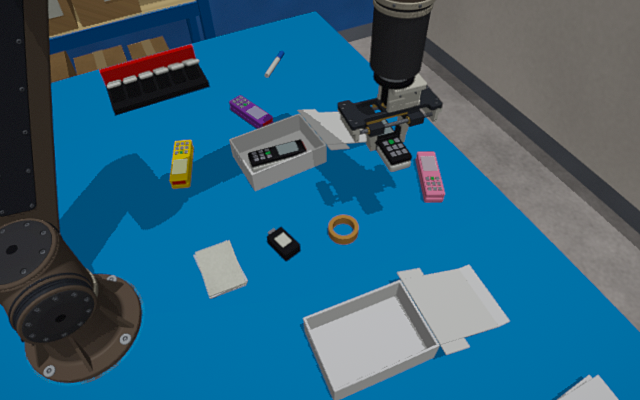

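The reader is held at about (397,150) and looks level. I'll carry it over the empty carton and check it there before lowering.

Run:
```python
from m import *
robot.goto((.4965,-.293,.2),rot(175.3))
robot.servo_line((.4965,-.293,.11),speed=.1)
print(robot.read_position(),robot.read_grip_width()*88,robot.read_force(),robot.read_t())
for n in("side","top"):
    r,d,ci=grab(n); np.savez(n+"2.npz",r=r,d=d); P=hmap(ci,d)
    hsv=r.max(2)
    p=P.reshape(-1,3); a=np.radians(-4.7); e=np.array([[np.cos(a),np.sin(a)],[-np.sin(a),np.cos(a)]])
    l=(p[:,:2]-[.4965,-.293])@e.T
    k=(abs(l[:,0])<.1)&(abs(l[:,1])<.04)&(p[:,2]>.095)&(p[:,2]<.165)
    top=k&(p[:,2]>.128)&(p[:,2]<.15)&(abs(l[:,0])>.03)
    if top.sum()>50:
        q=l[top]; A=np.c_[q,np.ones(len(q))]; c=np.linalg.lstsq(A,p[top][:,2],rcond=None)[0]
        print(n,top.sum(),c,q.min(0),q.max(0))
    if n=="side": cv2.imwrite("pics/over.png",cv2.resize(r[130:400,240:560],None,fx=2,fy=2)[:,:,::-1])
```

```text
[ 0.49701566 -0.29316397  0.11063758] 47.91776564443307 [-0.18033089  0.00477981 -2.65291613] 9.825
side 812 [0.00122755 0.05516917 0.13764361] [-0.07282345 -0.02552953] [0.07773183 0.02201123]
```

View pics/over.png

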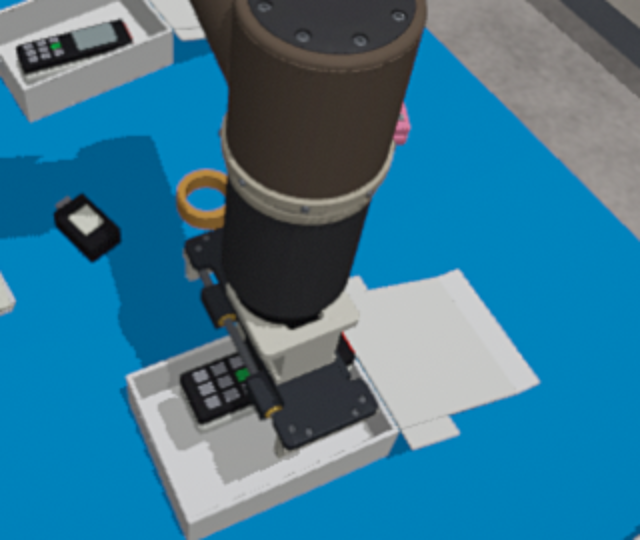

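The reader is level and centred over the carton, about 2 mm too far in x. I'll lower it with contact checks, then release.

Run:
```python
from m import *
x,y=.4945,-.293
robot.servo_line((x,y,.03),speed=.06)
robot.servo_line((x,y,.0145),speed=.03); robot.dwell(.2)
f0=robot.read_force()[2]; z=.0145
while z>.0105:
    z-=.0007; robot.servo_line((x,y,z),speed=.01); robot.dwell(.1)
    f=robot.read_force()[2]; print(round(z,4),robot.read_position()[2].round(4),round(f-f0,2))
    if f-f0>2.: break
robot.move_gripper(.68); robot.dwell(.3)
print(robot.read_position(),robot.read_grip_width()*88,robot.read_force())
robot.servo_line((x,y,.2),speed=.1)
robot.goto((.45,0,.3),rot(175.3))
print(robot.read_t())
r,d,ci=grab("side"); np.savez("side3.npz",r=r,d=d); P=hmap(ci,d)
p=P.reshape(-1,3); a=np.radians(-4.7); e=np.array([[np.cos(a),np.sin(a)],[-np.sin(a),np.cos(a)]])
l=(p[:,:2]-[.4965,-.293])@e.T
k=(abs(l[:,0])<.095)&(abs(l[:,1])<.06)&(p[:,2]>.036)&(p[:,2]<.047)
q=l[k]; c=np.linalg.lstsq(np.c_[q,np.ones(len(q))],p[k][:,2],rcond=None)[0]
print(k.sum(),c,cv2.minAreaRect((q*1000).astype(np.float32)))
cv2.imwrite("pics/end.png",r[:,:,::-1])
```

```text
0.0138 0.0138 1.08
0.0131 0.0131 -0.75
0.0124 0.0124 0.5
0.0117 0.0123 8.7
[ 0.49450143 -0.29299273  0.01167931] 59.774174269500236 [-0.76870145 -0.43154117 -0.25657287]
17.6917
1782 [-0.00033359  0.00551661  0.03964981] ((-0.7206039428710938, -0.9859237670898438), (47.115501403808594, 149.32252502441406), 89.66429138183594)
```

View pics/end.png

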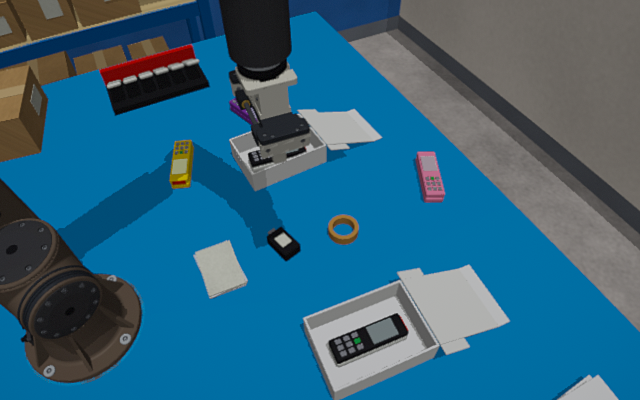

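The reader lies flat at about (369,338), centred within 1 mm and aligned within half a degree. The arm is clear, at 0.3 m height.

```bash
python3 -c "
from rig import robot
print(robot.job_done())"
```

```text
the job is handed in; nothing more can be done
None
```

The loose reader is in the empty right-hand carton, flat on the floor, keypad up, lengthwise and measured within about 1 mm of the middle; the packed reader was not touched, and the job was handed in at about 18 s.

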